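# Load a guitar-neck offcut under the fretting jig's spring clip

## Robot

A 6-joint arm with a two-finger parallel gripper is mounted at the origin on the work surface. World frame = base frame: x ahead of the robot, y to its left, z up, the work surface at z = 0. Lengths are in m, angles in rad, forces in N, time in s.
With the tool pointing down it reaches from about 0.275 to 1 m from the base axis. Payload 8.4 kg.
Tool frame: the origin (TCP) lies at the very end of the fingers, on their centre line; the grasp point (between the pads) lies 19 mm behind it (manip.pinch_z is the z of the grasp point in the tool frame, in m); z points along the fingers, y is the line along which they close (so a half turn about z gives the same grasp; the last joint's range is limited). The gripper opens to 85 mm and grips with 20 to 120 N. Pads are 22 mm wide; open, the fingers measure 114 mm over their backs; the gripper's body (76 mm by 85 mm) begins 54 mm behind the grasp point. The pads swing forward as they close: fully open they stand 13 mm farther back than shut.
Start: joints at [1.256, 0.353, 1.633, -0, 1.155, -0.002], TCP at [0.192, 0.595, 0.231] pointing down, gripper open.
Joint ranges: [-2.63, 2.63], [-0.92, 2.1], [0.06, 2.66], [-1.3, 4.44], [0, 2.69], [-3.02, 3.02]. Speed limits (rad/s): [2.22, 2.22, 2.79, 3.14, 3.14, 3.14].

## Interface

Orientations are given as [roll, pitch, yaw] about the fixed x, y, z axes, in that order (R = Rz(yaw) Ry(pitch) Rx(roll)).
In Python, from rig import manip, kin, read_camera, ticket gives the robot as it stands. Calls block until the motion is done:
- manip.reach(position, orientation): joint-space move of the TCP to a pose.
- manip.move_straight(position, rotation=None, max_speed=0.15, contact_N=None): straight line of the TCP; rotation=None keeps the orientation; max_speed is the mean speed in m/s. With contact_N (N) it stops when the force on the tool has changed by that much, and returns True; else False.
- manip.movej(angles): joint-space move.
- manip.gripper_open() and manip.gripper_close(force=None): open the fingers fully, or close them until they stop; force is the grip in N (None keeps the last).
- manip.pause(seconds).
- kin.solve_ik(position, orientation): joint angles nearest the present ones, or None.
- manip.get_state(): the state.
- read_camera(name): name is "scene" or "side" or "wrist"; returns a dict with "pixels" (480x640x3 uint8, red, green, blue), "fx", "fy", "cx", "cy" (pixels), "camera_from_world" (4x4, takes a point from world to camera coordinates); the wrist camera has in their place "mount" (4x4, takes a point from camera to tool coordinates, whose origin is the TCP and whose axes are the flange's). Camera axes: x right, y up, looking along -z (the intrinsics and any distortion apply to the point x, -y, -z); pixel columns grow to the right and rows downward; lengths in m; the calibration is good to about 2 mm. A picture is of the moment at which its call begins: read the wrist's pose just before it. There is no depth.
A pose or a line that the arm cannot do raises manip.PlanningError and nothing moves.
- ticket.close_job(): hands the job in; it is judged then, once.
The state is a dict: "t": time; "joint_positions": joint angles; "qd": joint speeds; "effort": joint torques, N m; "tool_pos": TCP position; "tcp_rot": TCP orientation; "wrist_force": force on the tool from outside, world axes, zero at the start; "ft_torque": the same for the moment, N m; "gripper_width": opening from 0.0 (shut) to 1.0 (fully open); "grip_force": force on a finger pad.
Only numpy, scipy, OpenCV 4.12 (cv2) and the standard library are available. Lean on these libraries where they do the work, as an engineer would, in place of code of your own. Each camera call takes 0.05 s, during which the arm holds its last target. There are 200 camera calls.

## Task

Load the neck offcut into the fretting jig without picking it up: press the red thumb plate down with one fingertip to raise the clip's foot, and keep it down while the other fingertip pushes the offcut in under the foot until it is fully home against the end stop. Do not let the clip down on the offcut before it is home; then let go, so that the clip holds it there. Leave the hammer, the glue bottle and the sanding block where they are.

Things in the scene. Friction and masses are not known exactly. Their poses are not given: they have to be found in the camera images.
- jig: Fretting jig screwed to the bench, about 42 mm tall at rest. Frame J, used below in mm: origin on the bench top (z 0), x = the way the offcut is pushed in, y = towards the clip side, z up. Plywood base x -140..90, y -55..95, top z 12. On it the wooden bed on which the offcut slides: x -135..80, y -35..33, top z 22; its -y side is open as far as the guide.
- fence_mid (a point): Point at the foot of the aluminium fence's inner face, halfway along it (J x -37.5, y 23.5, z 22). The fence runs along the bed's clip side, x -135..60, 6 mm thick, top z 30.
- guide_mouth (a point): Point on the bed (J x 22, y -26, z 22) where the low aluminium guide opposite the fence begins: its inner face y -26 runs x 22..60, top z 30; before it a mouth flares outwards to about x 9, y -37. The channel between fence and guide is 49.5 mm wide.
- channel_end (a point): Point on the bed at the face of the aluminium end stop that closes the channel: J x 60, y 0.5, z 22; the stop's top is at z 32. Axes as the jig.
- clip_mouth (a point): Point on the bed (J x 18, y 0.5, z 22) just before the clip's foot. The offcut goes under the clip once its leading end passes here.
- clip: Steel spring clip of the jig: a rocker on a 6 mm shaft along J x at y 36, z 32 (where this body's origin lies, at J x 0), between bearing blocks at x -122 and 54. A red thumb plate on the +y side, a nose arm with a rubber foot reaching over the bed on the other.
- clip_angle (a joint): Angle (rad) of the clip. 0 = at rest, foot too low for the offcut to enter. Grows as the thumb plate is pressed: 0.21 foot on the offcut's top, 0.30 foot 2 mm clear of it, 0.45 foot 5 mm clear and plate level, 0.60 end of travel. A spring returns it; holding 0.45 takes about 8 to 12 N at the plate.
- plate_mid (a point): Middle of the top face of the clip's red thumb plate, 135 mm long (J x -115..20), 26 mm wide, 3 mm thick. At rest it slopes up away from the shaft, top from J y 45, z 31 to y 69, z 42. At clip angle 0.45 it is level: y 44..70, top z 27 (5 mm above the bed, 9 mm below the offcut's top). A fingertip can press anywhere on it and slide along it in x.
- foot (a point): Middle of the underside of the clip's black rubber foot, 24 mm (J x 19.5..43.5) by 8 mm, over the bed at y about 5..13; at J z 30 at rest. Moves with the clip.
- offcut: Loose offcut of guitar neck, maple with a dark fingerboard on top with three pale slot lines and a dot: 60 mm (its x, the way it goes in) by 46 mm (its y), 14 mm thick, about 40 g. Origin: centre of its underside. It starts on the bed before the clip, some mm off the fence and a few degrees askew. Fully home, its centre is at J x 30.
- fret_hammer: Small hammer lying on the bench beyond the end stop, about 240 mm long, head about 90 mm wide, 26 mm thick. Origin: under the middle of its length. Leave alone.
- glue_bottle: White glue bottle, 38 mm diameter, 105 mm tall, standing on the open side of the jig. Leave alone. Origin: centre of its underside.
- sanding_block: Wooden sanding block with cork sole, 110 x 52 x 34 mm, lying on the clip side of the jig. Leave alone. Origin: centre of its underside.
Things that resemble listed ones, but are neither listed nor needed, are in the scene too. Leave any green or pink look-alike of the offcut alone.

How it is judged:
On the way, in this order (a step that is already met when the one before it is completed fails the run):
1. a fingertip holds the thumb plate down so that the foot is raised, with the offcut still outside the clip (contact force between the fingers and clip above 1 N and value of joint clip_angle above 0.28 rad and x of offcut in the frame of jig below -0.008 m), for 0.1 s.
2. with the plate still held down, the fingers have pushed the offcut home against the end stop (contact force between the fingers and clip above 1 N and value of joint clip_angle above 0.26 rad and x of offcut in the frame of jig above 0.0265 m and angle between the x axis of offcut and the x axis of jig, either way round below 0.07 rad), for 0.1 s.
At the end, for the whole second after the job is handed in: The offcut lies flat on the jig's bed within 3.5 mm of fully home against the end stop and square to it within 4 degrees, at rest, with the released clip's foot pressing on it (x of offcut in the frame of jig above 0.0265 m and angle between the x axis of offcut and the x axis of jig, either way round below 0.07 rad and height (world z) of offcut below 0.0245 m and angle between offcut's own z axis and vertical below 0.06 rad and contact force between clip and offcut above 1 N and value of joint clip_angle below 0.26 rad and linear speed of offcut below 0.01 m/s); the robot touches nothing.
It fails at once if the clip was let down on the offcut while it was under the foot but not yet home (x of offcut in the frame of jig between -0.005 and 0.0255 m and contact force between clip and offcut above 1 N and value of joint clip_angle above 0.15 rad).
It fails at once if the offcut was lifted or tipped off the bed (height (world z) of offcut above 0.028 m or height (world z) of offcut below 0.017 m or angle between offcut's own z axis and vertical above 0.2 rad).
It fails at once if the hammer, glue bottle or sanding block was moved (distance of any of fret_hammer, glue_bottle, sanding_block from where it was at the start of the episode above 0.012 m).
It also fails if it takes over 54 s, if anything falls off the work surface, if the arm or the gripper's body presses on something with over 40 N, if the wrist force passes 120 N, or if a joint passes its speed limit or range.

## Working session

There is one attempt and no reset: what is moved stays moved. The work goes in short steps, each a Python script; the robot and the scene stay as the last script left them, time stands still between calls to the robot, and variables do not carry over. Pictures are saved under pics/ and viewed, at most 10 in all, crops included, and the job is handed in when it is done.

```bash
ls; mkdir -p pics
python3 - <<'E'
from rig import manip, read_camera
import cv2, numpy as np
for n in ["scene","side","wrist"]:
    s=manip.get_state(); c=read_camera(n)
    cv2.imwrite(f"pics/{n}0.png",c["pixels"][:,:,::-1]); 
    print(n,{k:(np.round(v,4).tolist() if k!="pixels" else 0) for k,v in c.items()})
print(s)
E
```

```text
pics
scene {'pixels': 0, 'fx': 548.7738, 'fy': 548.7738, 'cx': 322.5562, 'cy': 235.389, 'camera_from_world': [[-0.8194, 0.5732, 0.0094, 0.4622], [-0.4347, -0.632, 0.6416, 0.1683], [0.3737, 0.5216, 0.767, -1.2598], [0.0, 0.0, 0.0, 1.0]]}
side {'pixels': 0, 'fx': 504.8294, 'fy': 504.8294, 'cx': 320.3677, 'cy': 238.1278, 'camera_from_world': [[0.657, -0.7539, -0.0089, -0.3948], [0.5863, 0.5035, 0.6346, -0.3662], [-0.4739, -0.4221, 0.7728, -0.8886], [0.0, 0.0, 0.0, 1.0]]}
wrist {'pixels': 0, 'fx': 353.563, 'fy': 353.563, 'cx': 328.4079, 'cy': 240.6558, 'mount': [[-0.0017, 0.9456, 0.3253, 0.0846], [1.0, 0.0014, 0.0012, -0.0003], [0.0007, 0.3253, -0.9456, -0.1424], [0.0, 0.0, 0.0, 1.0]]}
{'t': 0.1, 'joint_positions': array([ 1.25558100e+00,  3.53587585e-01,  1.63408215e+00, -5.49559569e-06,
        1.15518500e+00, -2.42497946e-03]), 'qd': array([ 0.00059879,  0.00019126, -0.0011855 ,  0.00116408,  0.00140393,
        0.00194914]), 'effort': array([-4.47204984e-04, -6.06355405e+01, -3.42816138e+01, -5.63359151e-05,
        3.95262701e-03,  4.05916103e-05]), 'tool_pos': array([0.192203  , 0.5942541 , 0.23062174]), 'tcp_rot': array([-3.14033057e+00,  1.96443062e-06,  2.82880453e+00]), 'wrist_force': array([0.24916025, 0.56027827, 0.44953333]), 'ft_torque': array([-0.03163329,  0.02249903,  0.00808805]), 'grip_force': 0.0, 'gripper_width': 1.0001223109936497}
```

View pics/scene0.png

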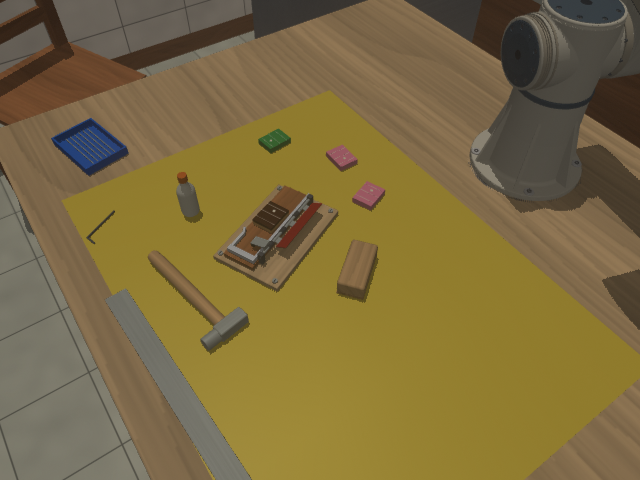

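View pics/side0.png

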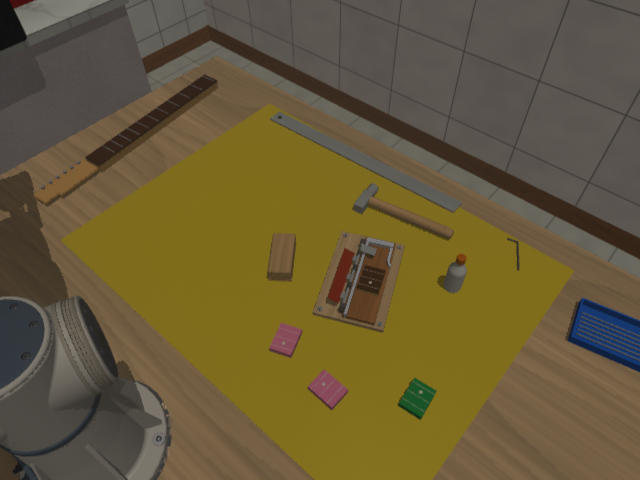

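View pics/wrist0.png

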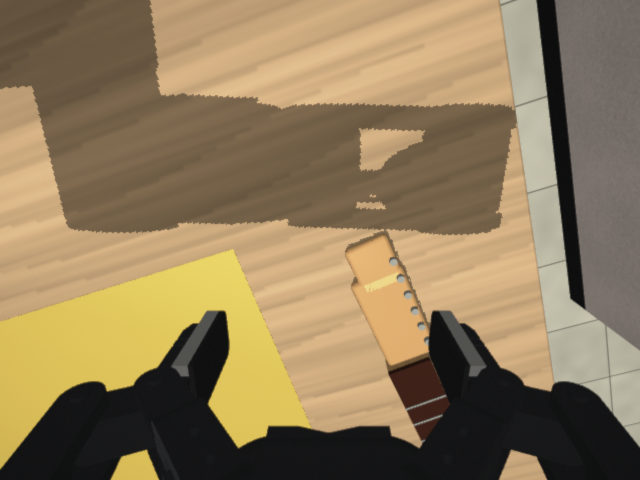

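The scene picture shows the jig's base plate with corners at about (215,254), (278,287), (338,213), (281,187), the end stop at lower left and the red plate at right. In the side picture the corners are about (344,234), (404,247), (381,328), (316,314). I'll fit the jig pose from these.

```bash
cat > h.py <<'E'
import numpy as np, cv2
from scipy.optimize import least_squares
from scipy.spatial.transform import Rotation as R
from rig import manip, kin, read_camera, ticket
def cfw(c,s=None):
    if "mount" not in c: return c["camera_from_world"]
    T=np.eye(4); T[:3,:3]=R.from_euler("xyz",s["tcp_rot"]).as_matrix(); T[:3,3]=s["tool_pos"]
    return np.linalg.inv(T@c["mount"])
def proj(c,M,P):
    p=np.c_[P,np.ones(len(P))]@M.T
    return np.c_[c["cx"]+c["fx"]*p[:,0]/-p[:,2], c["cy"]+c["fy"]*-p[:,1]/-p[:,2]]
def jw(q,P):  # J mm -> world m
    P=np.atleast_2d(P)/1000.; c,s=np.cos(q[2]),np.sin(q[2])
    return np.c_[q[0]+c*P[:,0]-s*P[:,1], q[1]+s*P[:,0]+c*P[:,1], P[:,2]]
def fit(obs,q0):  # obs: list of (cam,M,Jpts,pix)
    r=lambda q: np.concatenate([(proj(c,M,jw(q,P))-u).ravel() for c,M,P,u in obs])
    s=least_squares(r,q0); return s.x,r(s.x).reshape(-1,2)
E
python3 - <<'E'
from h import *
P=[[90,-55,12],[90,95,12],[-140,95,12],[-140,-55,12]]
a=read_camera("scene");b=read_camera("side")
o=[(a,cfw(a),P,np.array([[215,254],[278,287],[338,213],[281,187]])),(b,cfw(b),P,np.array([[404,247],[344,234],[316,314],[381,328]]))]
for y in(0,1.5,3,-1.5):
    q,r=fit(o,[.5,0,y]);print(q,abs(r).max())
print(r.round(1).tolist())
for c,u in((a,(190,215)),(b,(455,289)),(a,(222,322)),(a,(355,290))):
    M=cfw(c);d=M[:3,:3].T@np.array([(u[0]-c["cx"])/c["fx"],-(u[1]-c["cy"])/c["fy"],-1]);C=-M[:3,:3].T@M[:3,3];print(u,C+d*(-C[2]/d[2]))
E
```

```text
[ 0.61141486 -0.14119444  0.41701741] 4.779858934505626
[ 0.61141486 -0.14119443  0.41701753] 4.7798539638615125
[ 0.61141486 -0.14119443  0.41701763] 4.779849768559927
[ 0.61141486 -0.14119443  0.41701746] 4.77985674900134
[[-2.4, 0.6], [-1.3, 1.1], [1.0, -2.9], [-1.9, -3.7], [0.6, -1.5], [-2.7, -2.9], [-4.8, -1.5], [1.3, 3.2]]
(190, 215) [ 0.70279912 -0.28456695  0.        ]
(455, 289) [ 6.96810218e-01 -3.02472462e-01  1.11022302e-16]
(222, 322) [ 0.77058109 -0.01868419  0.        ]
(355, 290) [0.53298408 0.0615754  0.        ]
```

Run:
```python
from h import *
q=[0.6114,-0.1412,0.417]
p=jw(q,[-85,10,170])[0]
manip.reach(p,[np.pi,0,q[2]]); 
s=manip.get_state();c=read_camera("wrist");np.savez("w1.npz",M=cfw(c,s))
print(s["joint_positions"].round(3),s["tool_pos"],s["t"])
im=c["pixels"][:,:,::-1]
P=[[90,-55,12],[90,95,12],[-140,95,12],[-140,-55,12],[60,.5,22]]
u=proj(c,cfw(c,s),jw(q,P));print(u.round())
x0,y0=u.min(0)-15; x1,y1=u.max(0)+15
x0,y0=max(int(x0),0),max(int(y0),0);x1=int(min(x1,640));y1=int(min(y1,480));print(x0,y0,x1,y1)
k=min(800/(x1-x0),600/(y1-y0));print(k)
cv2.imwrite("pics/w1.png",cv2.resize(im[y0:y1,x0:x1],None,fx=int(k*10)/10,fy=int(k*10)/10,interpolation=cv2.INTER_CUBIC))
```

```text
[-0.306  0.314  1.842  0.     0.986  0.846] [ 0.5299007  -0.16585524  0.17005273] 3.1833
[[420. -15.]
 [211. -15.]
 [238. 276.]
 [399. 276.]
 [342.  29.]]
196 0 434 291
2.0618556701030926
```

View pics/w1.png

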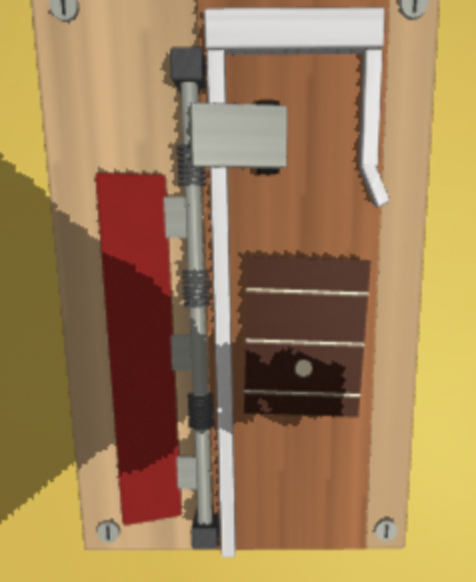

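The wrist crop (scale 2, offset (196,0)) shows the base's near corners at (86,549) and (403,545), and the plate corners at (97,174), (124,524), (181,515), (165,176). The fence end is at (235,555) and the guide bend at (361,163). The offcut's top corners are at (243,255), (371,261), (359,416), (245,413).

Run:
```python
from h import *
s=manip.get_state();c=read_camera("wrist");M=cfw(c,s)
f=lambda u:np.array(u)/2.+[196,0]
P=[[-140,95,12],[-140,-55,12],[20,69,42],[-115,69,42],[-115,45,31],[20,45,31],[-135,23.5,30],[22,-26,30],[60,-26,32],[60,23.5,32]]
u=f([[86,549],[403,545],[97,174],[124,524],[181,515],[165,176],[235,555],[361,163],[363,45],[222,45]])
q,r=fit([(c,M,P,u)],[.61,-.14,.417]);print(q,r.round(1).tolist())
# offcut top corners in world on z=.036, then J
O=[[30,23,14+22],[30,-23,36],[-30,-23,36],[-30,23,36]]
qo,ro=fit([(c,M,O,f([[243,255],[371,261],[359,416],[245,413]]))],q)
d=qo[:2]-q[:2];a=q[2];print("offcut J mm",(d[0]*np.cos(a)+d[1]*np.sin(a))*1e3,(-d[0]*np.sin(a)+d[1]*np.cos(a))*1e3,"yaw",np.degrees(qo[2]-a),ro.round(1).tolist())
np.save("q.npy",q)
```

```text
[ 0.61237708 -0.13912456  0.42723167] [[-1.3, 1.2], [1.5, 1.6], [-1.6, -1.7], [-0.5, 1.0], [1.4, 0.2], [0.6, -1.8], [0.2, 0.8], [-0.5, 0.7], [0.7, -0.5], [-0.3, 0.4]]
offcut J mm -40.17360419153143 -5.759477140399887 yaw -1.9265311443861035 [[1.5, 0.6], [-0.9, -0.9], [-0.2, 0.0], [-0.5, 0.2]]
```

Run:
```python
from h import *
q=np.load("q.npy"); rot=[np.pi,0,q[2]]
g=lambda x,y,z,v=.12,n=None: manip.move_straight(jw(q,[x,y,z])[0],rot,max_speed=v,contact_N=n)
manip.gripper_close(20)
g(-40,-62,80); print(g(-40,-62,28,.1,6))
print(g(-40,-28,28,.04,4), "y stop mm", manip.get_state()["tool_pos"])
st=manip.get_state(); T=st["tool_pos"]-[q[0],q[1],0]; print(st["wrist_force"],"J",(T[0]*np.cos(q[2])+T[1]*np.sin(q[2]))*1e3,(-T[0]*np.sin(q[2])+T[1]*np.cos(q[2]))*1e3,T[2])
g(-40,-60,28); g(-98,-60,28); print(g(-98,-2,28,.12,8))
print(g(-57,-2,28,.05,8)); g(-62,-2,28); g(-85,-2,110)
s=manip.get_state();c=read_camera("wrist");M=cfw(c,s);print(s["t"])
u=proj(c,M,jw(q,[[60,-40,22],[60,50,22],[-60,-40,22],[-60,50,22]]));print(u.round())
cv2.imwrite("pics/w2.png",cv2.resize(c["pixels"][0:300,170:470,::-1],None,fx=2,fy=2,interpolation=cv2.INTER_CUBIC))
```

```text
False
True y stop mm [ 0.59098979 -0.18675232  0.02833979]
[ 1.91301955 -1.79824779  0.02133236] J -39.199617456804745 -34.48491766563863 0.028339792769095876
False
False
10.2833
[[397.   1.]
 [236.   1.]
 [386. 211.]
 [251. 211.]]
```

View pics/w2.png

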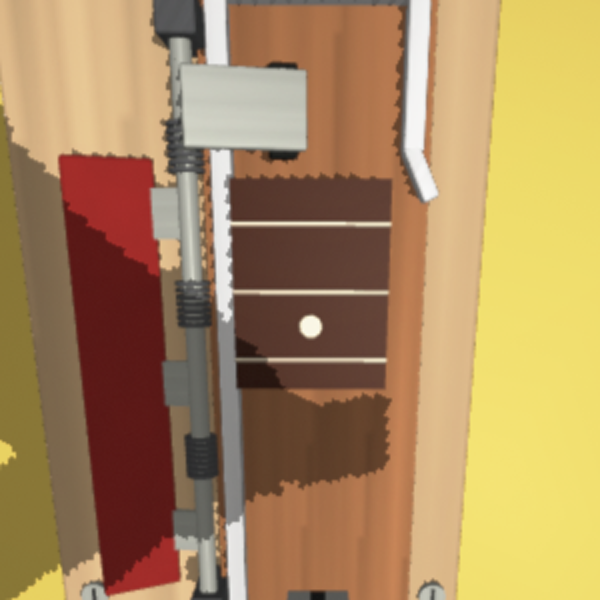

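The offcut now lies square against the fence. Its top corners in the crop are at (230,180), (391,181), (385,388), (237,388). Next I'll check its x and bring the open gripper over the plate.

```bash
cat >> h.py <<'E'
q=np.load("q.npy")
def toJ(p): 
    d=np.array(p)[:2]-q[:2];a=q[2];return np.array([d[0]*np.cos(a)+d[1]*np.sin(a),-d[0]*np.sin(a)+d[1]*np.cos(a)])*1e3
def st():
    s=manip.get_state();print("t %.2f J"%s["t"],toJ(s["tool_pos"]).round(1),"z %.1f"%(s["tool_pos"][2]*1e3),"F",s["wrist_force"].round(1))
E
python3 - <<'E'
from h import *
s=manip.get_state();c=read_camera("wrist");M=cfw(c,s)
O=[[30,23,36],[30,-23,36],[-30,-23,36],[-30,23,36]]
qo,ro=fit([(c,M,O,np.array([[230,180],[391,181],[385,388],[237,388]])/2.+[170,0])],q)
x=toJ(qo)[0];print("offcut",toJ(qo),np.degrees(qo[2]-q[2]),ro.round(1).tolist())
th=np.radians(30); rot=[np.pi,0,q[2]+th]
X=x-30-6-38
manip.gripper_open()
manip.move_straight(jw(q,[X,23,100])[0],rot); manip.move_straight(jw(q,[X,23,50])[0],rot); st()
print(manip.move_straight(jw(q,[X,23,18])[0],rot,max_speed=.03,contact_N=3)); st()
a=read_camera("scene");b=read_camera("side")
P=jw(q,[[-40,20,30]])
tiles=[]
for c in (a,b):
    u=proj(c,cfw(c),P)[0].astype(int);tiles.append(cv2.resize(c["pixels"][u[1]-75:u[1]+75,u[0]-66:u[0]+66,::-1],None,fx=3,fy=4*.75,interpolation=cv2.INTER_CUBIC))
cv2.imwrite("pics/p3.png",np.hstack(tiles))
E
```

```text
offcut [-16.51098596   0.33679432] -0.1817751404782275 [[-0.6, -0.5], [0.7, -0.9], [0.2, 1.0], [-0.3, 0.9]]
t 12.32 J [-90.5  22.8] z 50.0 F [-0.3  0.8 -0.5]
True
t 13.16 J [-90.9  23.7] z 22.6 F [1.  1.3 2.8]
```

View pics/p3.png

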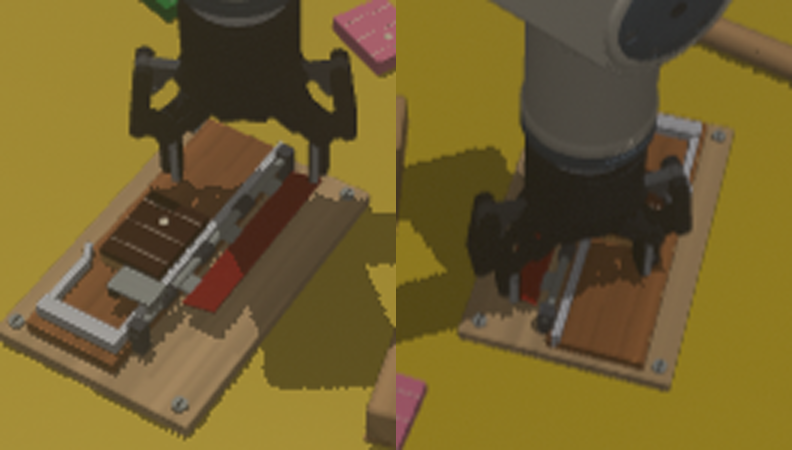

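The picture shows finger A over the rear end of the red plate and finger B on the bed side, just behind the offcut. I'll press down in steps and watch the force.

Run:
```python
from h import *
rot=[np.pi,0,q[2]+np.radians(30)]
for z in (20,18,16,14.5,13):
    h=manip.move_straight(jw(q,[-90.5,23,z])[0],rot,max_speed=.03,contact_N=8); st()
    if h: print("hit");break
c=read_camera("scene");u=proj(c,cfw(c),jw(q,[[0,20,30]]))[0].astype(int)
b=read_camera("side");v=proj(b,cfw(b),jw(q,[[-30,10,30]]))[0].astype(int)
t=[cv2.resize(i["pixels"][w[1]-55:w[1]+55,w[0]-50:w[0]+50,::-1],None,fx=4,fy=4,interpolation=cv2.INTER_CUBIC) for i,w in((c,u),(b,v))]
cv2.imwrite("pics/p4.png",np.hstack(t))
```

```text
t 13.51 J [-90.5  23. ] z 19.9 F [0.4 2.  3.5]
t 13.76 J [-90.5  23. ] z 18.0 F [0.6 1.1 4.5]
t 14.01 J [-90.4  23. ] z 16.0 F [-0.   2.6  4.9]
t 14.26 J [-90.4  22.9] z 14.7 F [0.3 1.3 5.1]
t 14.51 J [-90.4  22.7] z 13.3 F [-0.1  1.   7. ]
```

View pics/p4.png

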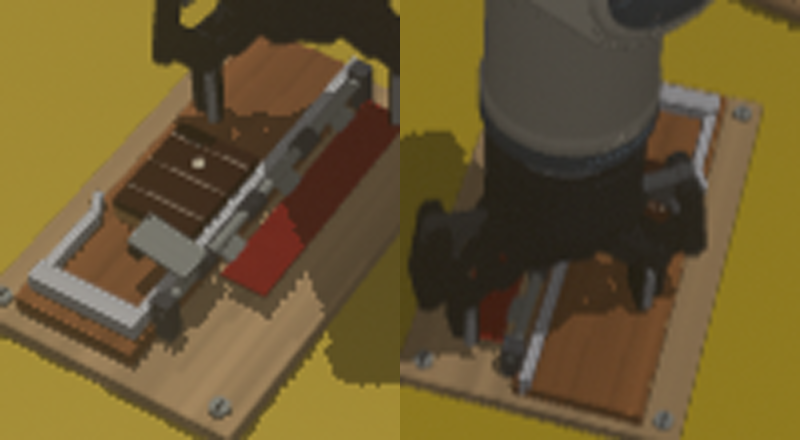

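Run:
```python
from h import *
c=read_camera("scene");M=cfw(c);u=proj(c,M,jw(q,[[0,20,30]]))[0].astype(int)
for a in (0,.3,.4,.45,.5,.6):
    r=[]
    for y,z in((9,-1),(33,10)):
        r.append([20,36+y*np.cos(a)+z*np.sin(a),32-y*np.sin(a)+z*np.cos(a)])
    p=(proj(c,M,jw(q,r))-u+[50,55])*4; print(a,p.round(0).tolist(),(p[1]-p[0]).round(0))
print(((proj(c,M,jw(q,[[90,-55,12],[90,95,12]]))-u+[50,55])*4).round())
```

```text
0 [[222.0, 269.0], [263.0, 275.0]] [41.  6.]
0.3 [[221.0, 272.0], [267.0, 290.0]] [45. 18.]
0.4 [[220.0, 273.0], [266.0, 294.0]] [46. 21.]
0.45 [[220.0, 273.0], [266.0, 296.0]] [46. 23.]
0.5 [[220.0, 274.0], [266.0, 298.0]] [46. 25.]
0.6 [[219.0, 274.0], [265.0, 302.0]] [46. 28.]
[[-29. 308.]
 [230. 440.]]
```

From the plate corner at (268,296), the clip angle is about 0.43, so the foot is raised. Now I'll push the offcut in.

Run:
```python
from h import *
rot=[np.pi,0,q[2]+np.radians(30)]
mv=lambda x,v,n: manip.move_straight(jw(q,[x,23,12.8])[0],rot,max_speed=v,contact_N=n)
for x in(-80,-65,-50): 
    print(mv(x,.04,10)); st()
print(mv(-43,.03,10)); st()
print(mv(-29,.02,9)); st()
c=read_camera("scene");u=proj(c,cfw(c),jw(q,[[20,20,30]]))[0].astype(int)
b=read_camera("side");v=proj(b,cfw(b),jw(q,[[20,10,30]]))[0].astype(int)
t=[cv2.resize(i["pixels"][w[1]-55:w[1]+55,w[0]-50:w[0]+50,::-1],None,fx=4,fy=4,interpolation=cv2.INTER_CUBIC) for i,w in((c,u),(b,v))]
cv2.imwrite("pics/p5.png",np.hstack(t))
```

```text
False
t 15.07 J [-80.8  23.3] z 12.8 F [-3.3  0.5  8.3]
False
t 15.60 J [-66.   23.4] z 12.8 F [-4.1 -0.8  8.1]
False
t 16.12 J [-51.   23.3] z 12.8 F [-3.5  0.1  7.8]
False
t 16.51 J [-44.3  23.5] z 12.7 F [-4.1 -0.1  8.8]
True
t 17.12 J [-33.2  23.6] z 12.8 F [-1.9 -1.1  8. ]
```

View pics/p5.png

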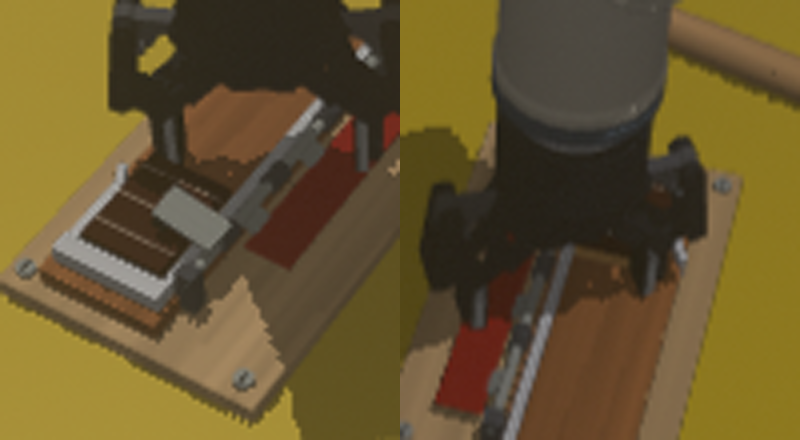

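The offcut appears seated against the end stop, and the stop came on contact. I'll nudge it once more to be sure, hold briefly, back off a little, then raise.

Run:
```python
from h import *
rot=[np.pi,0,q[2]+np.radians(30)]
mv=lambda x,z,v,n=None: manip.move_straight(jw(q,[x,23,z])[0],rot,max_speed=v,contact_N=n)
print(mv(-28,12.8,.02,14)); st(); manip.pause(.4); st()
x=toJ(manip.get_state()["tool_pos"])[0]
mv(x-4,12.8,.03); st(); manip.pause(.2)
mv(x-4,60,.06); mv(-100,120,.15); manip.reach(jw(q,[-85,0,120])[0],[np.pi,0,q[2]]); st()
c=read_camera("wrist");s=manip.get_state();print(proj(c,cfw(c,s),jw(q,[[0,23.5,36],[0,-22.5,36],[60,-26,32],[60,23.5,32]])).round(1)*2-[340,0])
cv2.imwrite("pics/w6.png",cv2.resize(c["pixels"][0:300,170:470,::-1],None,fx=2,fy=2,interpolation=cv2.INTER_CUBIC))
```

```text
True
t 17.46 J [-33.2  23.7] z 12.8 F [-2.  -1.9  8.1]
t 17.86 J [-33.2  23.7] z 12.9 F [-1.6 -1.4  8.3]
t 18.16 J [-36.3  22.3] z 13.6 F [1.  1.4 8. ]
t 20.57 J [-85.    0.5] z 119.1 F [ 0.1  0.2 -0.6]
[[242.4 230.4]
 [395.4 230.6]
 [414.6   2. ]
 [236.8   1.6]]
```

View pics/w6.png

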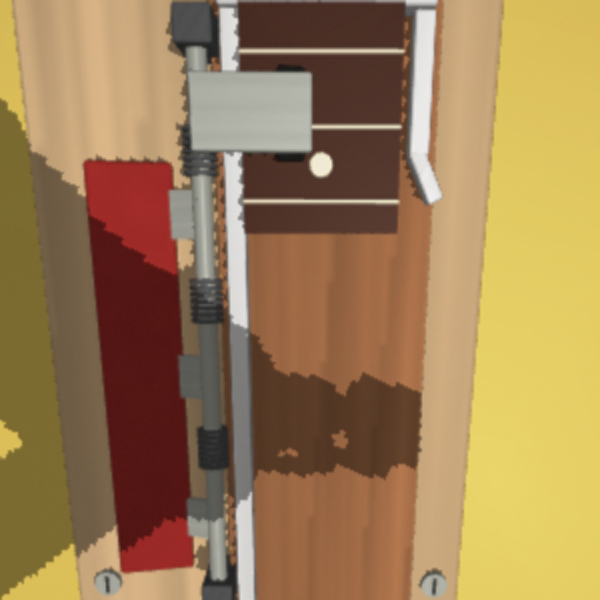

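The offcut's rear edge is at row 234, against 230 predicted for fully home (about 1 mm). It is square, there is no gap at the stop, and the clip is down on it. Handing in.

```bash
python3 -c "
from rig import ticket
print(ticket.close_job())"
```

```text
the job is handed in; nothing more can be done
None
```

The offcut is in the jig, square and within about 1 mm of the end stop by the last picture, with the released clip holding it; I handed the job in at about 21 s, and no verdict was returned.

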